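Ease open the lacquer box with the serving paddle

TASK

Enter the release code of the lacquer box by pressing the red, then the yellow, then the blue button, one at a time, each fully down and let up again. Then take the serving paddle by its handle, keep it flat on the box's base and slide its thin end under the lid's brass lip, pushing until the lid just lifts: the lip should have risen about 5 to 10 mm and only the paddle may carry it. Finish while still gripping the paddle there with the lid resting on it, and leave the plates, tumbler, jar and bowl where they are.

Things in the scene. Friction and masses are not known exactly. Their poses are not given: they have to be found in the camera images.
- box: dark-red lacquer base, fixed on the aluminium stool (flat top 200 mm above the tiled floor, z = 0): disc 224 mm across, 10 mm thick; origin: centre of its underside, z up. Its -x points to the lid's notch and brass lip (about the robot's right), +x to the hinge. On its +y side (towards the robot) a strip of the same thickness, 178 mm long, carries three push buttons.
- lid: deep hollow lid on the base, 182 mm across, its top 72 mm above the stool, about 0.4 kg; origin on its hinge, across from the lip, at the base's top face. Swings up freely, falls shut by its weight (about 2 N at the lip). Over 80 mm on the lip side its wall stops 8 mm above the base (the notch), under a flat brass lip 80 mm wide; empty for 150 mm behind it.
- lid_lip (a point): the middle of the lower outer edge of the lid's brass lip, 108 mm from the box's axis; with the lid shut it is 18 mm above the stool top, that is 8 mm above the base's top face, and it rises as the lid lifts (202 mm from the hinge line).
- paddle: loose wooden serving paddle, 225 mm long, about 0.11 kg, flat on the stool. Origin under the handle's grip point; x points to the thin end, z up. Handle 24 mm wide, 22 mm high, from 75 mm behind the origin to 35 mm ahead; from there the 54 mm wide blade tapers evenly, flat below, from 22 mm thick to 3 mm at the thin end, 150 mm ahead of the origin.
- paddle_tip (a point): the middle of the thin end of the paddle, on its underside, 150 mm ahead of the paddle's origin
- red_top (a point): centre of the top face of the red spring push button (cap 28 mm across in a round black housing 44 mm across and 12 mm high), 32 mm above the stool top when up; the three colours stand in any order in a row on the box's strip, 57 mm apart
- red (a joint): how far the red button is pressed, in m: 0 up, 0.006 fully down (about 5 N); it springs back up
- yellow_top (a point): centre of the top face of the yellow spring push button (cap 28 mm across in a round black housing 44 mm across and 12 mm high), 32 mm above the stool top when up; the three colours stand in any order in a row on the box's strip, 57 mm apart
- yellow (a joint): how far the yellow button is pressed, in m: 0 up, 0.006 fully down (about 5 N); it springs back up
- blue_top (a point): centre of the top face of the blue spring push button (cap 28 mm across in a round black housing 44 mm across and 12 mm high), 32 mm above the stool top when up; the three colours stand in any order in a row on the box's strip, 57 mm apart
- blue (a joint): how far the blue button is pressed, in m: 0 up, 0.006 fully down (about 5 N); it springs back up
- plate_a: bystander: a green melamine plate, 144 mm across, 18 mm high, standing on the far side of the stool top; origin at the centre of its underside
- plate_b: bystander: an orange melamine plate, 144 mm across, 18 mm high, standing on the far side of the stool top; origin at the centre of its underside
- tumbler: bystander: a glass tumbler, 68 mm across, 95 mm high, standing on the far side of the stool top; origin at the centre of its underside
- jar: bystander: a small lidded jar, 56 mm across, 80 mm high, standing on the far side of the stool top; origin at the centre of its underside
- dish: bystander: a small blue bowl, 70 mm across, 30 mm high, standing on the far side of the stool top; origin at the centre of its underside

How it is judged:
On the way, in this order (a step that is already met when the one before it is completed fails the run):
1. red button pressed fully down, alone (value of joint red above 0.0045 m and value of joint each of yellow, blue below 0.002 m), for 0.05 s.
2. then yellow pressed fully down, alone (value of joint yellow above 0.0045 m and value of joint each of red, blue below 0.002 m), for 0.05 s.
3. then blue pressed fully down, alone (value of joint blue above 0.0045 m and value of joint each of red, yellow below 0.002 m), for 0.05 s.
4. all buttons up again and the paddle in the gripper, lid still shut (value of joint each of red, yellow, blue below 0.002 m and contact force between the fingers and paddle above 2 N and z of lid_lip in the frame of box below 0.0195 m), for 0.2 s.
5. the lid is raised by the paddle's wedge (z of lid_lip in the frame of box above 0.0205 m and contact force between lid and paddle above 0.3 N), for 0.2 s.
At the end, for the whole second after the job is handed in: Gripper grips the paddle (over 2 N), lying flat (tilt under 8 deg, tip at most 5.5 mm above the base, 20 mm or more inside the lip); lid rests on it (over 0.3 N), untouched by the robot, lip 3 to 13 mm above its shut height; lid and paddle at rest; buttons up (z of lid_lip in the frame of box between 0.021 and 0.031 m and contact force between lid and paddle above 0.3 N and contact force between the fingers and paddle above 2 N and contact force between each of the arm, the fingers and lid below 0.3 N and z of paddle_tip in the frame of box below 0.0155 m and angle between paddle's own z axis and vertical below 0.14 rad and x of paddle_tip in the frame of lid_lip above 0.02 m and linear speed of each of lid, paddle below 0.02 m/s and value of joint each of red, yellow, blue below 0.002 m); the arm keeps its last pose, push and grip.
It fails at once if two buttons are down together (value of joint each of red, yellow above 0.003 m or value of joint each of yellow, blue above 0.003 m or value of joint each of red, blue above 0.003 m).
It fails at once if the lid is thrown open (lip over 30 mm up) (z of lid_lip in the frame of box above 0.048 m).
It fails at once if the robot itself lifts the lid (z of lid_lip in the frame of box above 0.021 m and contact force between any of the fingers, the arm and lid above 1 N).
It fails at once if a plate, the tumbler, the jar or the bowl is shifted by more than 30 mm (distance of any of plate_a, plate_b, tumbler, jar, dish from where it was at the start of the episode above 0.03 m).
It fails at once if the tumbler or the jar is tipped (angle between any of tumbler, jar's own z axis and vertical above 0.35 rad).
It also fails if it takes over 54 s, if anything falls off the work surface, if the arm or the gripper's body presses on something with over 40 N, if the wrist force passes 120 N, or if a joint passes its speed limit or range.

ROBOT

A 6-joint arm with a two-finger parallel gripper is mounted at the origin on the work surface. World frame = base frame: x ahead of the robot, y to its left, z up, the work surface at z = 0. Lengths are in m, angles in rad, forces in N, time in s.
With the tool pointing down it reaches from about 0.375 to 0.75 m from the base axis. Payload 9 kg.
Tool frame: the origin (TCP) lies at the very end of the fingers, on their centre line; the grasp point (between the pads) lies 19 mm behind it; z points along the fingers, y is the line along which they close (so a half turn about z gives the same grasp; the last joint's range is limited). The gripper opens to 85 mm and grips with 20 to 120 N. Pads are 22 mm wide; open, the fingers measure 114 mm over their backs; the gripper's body (76 mm by 85 mm) begins 54 mm behind the grasp point. The pads swing forward as they close: fully open they stand 13 mm farther back than shut.
Start: joints at [1.003, 0.104, 0.097, 1.564, 0, 1.353], TCP at [0.206, 0.564, 0.231] pointing down, gripper open.
Joint ranges: [-2.99, 2.99], [-0.84, 1.86], [-1.1, 1.16], [-1.84, 2.11], [-1.51, 1.56], [-3.14, 3.14]. Speed limits (rad/s): [2.22, 2.22, 2.57, 3.14, 3.14, 3.14].

INTERFACE

Orientations are given as [roll, pitch, yaw] about the fixed x, y, z axes, in that order (R = Rz(yaw) Ry(pitch) Rx(roll)).
In Python, from station import sensors, vision, bot gives the robot as it stands. The module is installed in compiled form; this text tells all that it offers.
- The arm moves only by the tool play_rows, never from a script. Its argument "rows" is a list of rows, each an object with "hand": the opening, from -1 (shut) to 1 (fully open); "delta_pos": the shift along the tool's x, y, z in mm, a list of three; "delta_rot": the turn, a rotation vector about the tool's x, y, z in degrees, a list of three. In form: [{"hand": hand, "delta_pos": [dx, dy, dz], "delta_rot": [ax, ay, az]}, ...]. A call has 1 to 12 rows; each row is the pose to reach, as a shift and turn from the pose commanded when the call began, along the tool's axes at that moment; what a row does not reach only later rows make up. A row lasts 1/12 s, in which the tool goes at most 41.7 mm and 7.16 degrees, less where a joint would pass 70% of its speed; a pose out of reach is approached as far as the arm can. A call with a gripper value outside its range is refused whole. The fingers move at their own pace and stop on an object; "squeeze" is the grip in N (left out, the last holds). Time passes only in rows, so rows that repeat a pose let the fingers close. It gives the time, the measured TCP pose, the force, the opening and the grip force at its end, in the units of the state.
- sensors.observe(): the state, without advancing time (a new reading comes with each control period).
- vision.camera(name): name is "scene" or "top" or "wrist"; returns a dict with "frame" (384x512x3 uint8, blue, green, red), "z_map" (384x512 float32, m along the optical axis (not along the pixel's ray), 0 where there is no reading), "intrinsics" (3x3 intrinsics, pixels), "k1" (the pictures are not rectified: a ray, as slopes to the right and down, at radius r is drawn at 1 + k1 r^2 times it, then the intrinsics apply), "rvec" (rotation vector, rad) and "tvec" (3), from world to camera coordinates, as OpenCV has them. Camera axes: x right, y down, z forward; pixel columns grow to the right and rows downward; lengths in m; the calibration is good to about 2 mm. A picture is of the moment at which its call begins.
- bot.hand_in(): hands the job in; it is judged then, once.
The state is a dict: "t": time; "joint_positions": joint angles; "joint_velocities": joint speeds; "joint_efforts": joint torques, N m; "eef_pos": TCP position; "tool_rot": TCP orientation; "force": force on the tool from outside, world axes, zero at the start; "moment": the same for the moment, N m; "opening": finger opening in m; "grip_force": force on a finger pad.
Only numpy, scipy, OpenCV 4.12 (cv2) and the standard library are available. Lean on these libraries where they do the work, as an engineer would, in place of code of your own. Each camera call takes 0.05 s, during which the arm holds its last target. There are 200 camera calls.

## Working session

There is one attempt and no reset: what is moved stays moved. The work goes in short steps, Python scripts to look and compute and a tool call to move; the robot and the scene stay as the last step left them, time stands still between calls to the robot, and variables do not carry over. Pictures are saved under pics/ and viewed, at most 10 in all, crops included, and the job is handed in when it is done.

Besides the shell and the picture viewer there is one more tool, called after "Call:" as name([rows], argument=value, ...), one row to a line, values as JSON. play_rows: Moves the arm, as the interface text tells. Its arguments: {"type":"object","properties":{"rows":{"type":"array","items":{"type":"object","properties":{"hand":{"type":"number"},"delta_pos":{"type":"array","items":{"type":"number"}},"delta_rot":{"type":"array","items":{"type":"number"}}}}},"squeeze":{"type":"number"}},"required":["rows"]}

```bash
mkdir -p pics; cat > h.py <<'E'
import numpy as np, cv2
from station import sensors, vision, bot
def cam(n):
    c=vision.camera(n); K=np.array(c['intrinsics']); k1=c['k1']
    R=cv2.Rodrigues(np.array(c['rvec'],float))[0]; t=np.array(c['tvec'],float).ravel()
    h,w=c['z_map'].shape
    u,v=np.meshgrid(np.arange(w),np.arange(h))
    p=cv2.undistortPoints(np.stack([u,v],-1).reshape(-1,1,2).astype(np.float64),K,np.array([k1,0,0,0,0.]))
    p=p.reshape(h,w,2); z=c['z_map'][...,None].astype(float)
    P=(np.concatenate([p*z,z],-1)-t)@R
    P[c['z_map']==0]=np.nan
    return c['frame'],P
E
python3 - <<'E'
from h import *
print(sensors.observe())
for n in ['scene','top']:
    f,P=cam(n); cv2.imwrite(f'pics/{n}0.png',f); np.savez(f'{n}0.npz',f=f,P=P)
E
```

```text
{'t': 0.0, 'joint_positions': array([ 1.00330762e+00,  1.04686123e-01,  9.64424618e-02,  1.56390987e+00,
       -1.11606519e-05,  1.35308181e+00]), 'joint_velocities': array([ 5.59145732e-05, -2.41508283e-04, -5.54422804e-04,  1.33630728e-03,
        7.08193394e-04, -3.31269984e-04]), 'joint_efforts': array([-1.41948949e-03, -5.56933343e+01,  5.03649509e+01,  1.70717051e-02,
       -4.34294670e-04, -1.99230431e-05]), 'eef_pos': array([0.2054227 , 0.56336922, 0.2305153 ]), 'tool_rot': array([-3.14026507e+00, -2.82258114e-04,  2.79181828e+00]), 'force': array([ 0.37086452, -0.21290839,  0.91711188]), 'moment': array([-0.01450354, -0.03924927,  0.00827175]), 'grip_force': 0.0, 'opening': 0.08525132620718164}
```

View pics/top0.png

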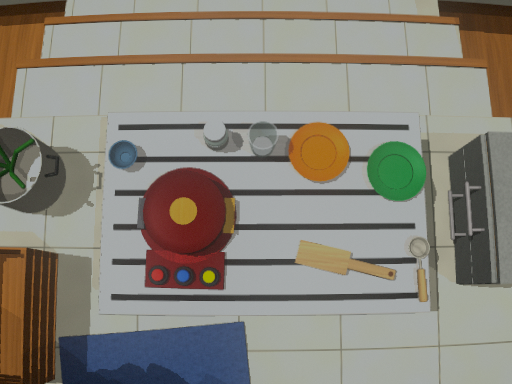

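View pics/scene0.png

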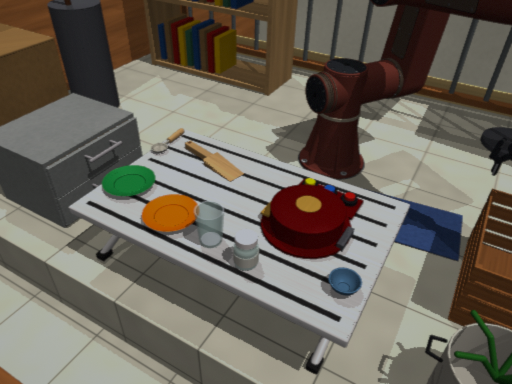

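The top view shows the buttons red (157,275), blue (183,276) and yellow (208,277). The lip is at about (232,215), the hinge at (141,213), and the paddle runs from its thin end at (299,255) to the handle end at (394,274). The scene view confirms the layout.

```bash
python3 - <<'E'
from h import *
for n in ['top','scene']:
    d=np.load(n+'0.npz'); f,P=d['f'],d['P']
    hsv=cv2.cvtColor(f,cv2.COLOR_BGR2HSV); H,S,V=[hsv[...,i].astype(int) for i in range(3)]
    X,Y,Z=P[...,0],P[...,1],P[...,2]
    st=(abs(Z-.2)<.006)&(S<40)
    print(n,'stool z',np.nanmedian(Z[st]),'x',np.nanpercentile(X[st],[.5,99.5]),'y',np.nanpercentile(Y[st],[.5,99.5]))
    top=(abs(Z-.232)<.008)&(S>150)&(V>110)
    for c,m in dict(red=(H<8)|(H>172),yel=(H>22)&(H<35),blu=(H>105)&(H<130)).items():
        m=(m&top).astype(np.uint8); k,l,s,ce=cv2.connectedComponentsWithStats(m)
        for i in range(1,k):
            if s[i,4]>20: print(c,s[i,4],ce[i],np.median(P[l==i],axis=0).round(4),P[l==i].mean(0).round(4))
    # lid: top
    m=(abs(Z-.272)<.006)&(X>.2)&(X<.9)&((H<8)|(H>172)|(S>150)); 
    pts=P[m]; c,r=cv2.minEnclosingCircle(pts[:,:2].astype(np.float32)); print('lidtop',m.sum(),c,r,np.median(pts[:,2]))
    m=(Z>.202)&(Z<.235)&(H>8)&(H<25)&(S>60)&(S<190)&(V>110)
    k,l,s,ce=cv2.connectedComponentsWithStats(m.astype(np.uint8))
    for i in range(1,k):
        if s[i,4]>40:
            q=P[l==i]; w,e=np.linalg.eigh(np.cov(q[:,:2].T)); a=e[:,1]; pr=(q[:,:2]-q[:,:2].mean(0))@a
            print('wood/brass',s[i,4],ce[i].round(),q.mean(0).round(4),a.round(4),pr.min().round(4),pr.max().round(4),np.percentile(q[:,2],[2,98]).round(4))
f=np.load('top0.npz')['f']; cv2.imwrite('pics/z.png',cv2.resize(f[160:310,130:430],None,fx=2.6,fy=2.6,interpolation=2))
E
```

```text
top stool z 0.20045229571618772 x [0.38124014 0.85746301] y [-0.54948338  0.3451514 ]
red 112 [156.86607143 274.5625    ] [0.4688 0.2069 0.2322] [0.4696 0.2072 0.2324]
yel 119 [208.45378151 276.4789916 ] [0.467  0.0939 0.2322] [0.4661 0.0934 0.2321]
blu 110 [182.57272727 275.48181818] [0.4679 0.1498 0.2324] [0.468  0.1503 0.232 ]
lidtop 4327 (0.6058798432350159, 0.14685118198394775) 0.08954449743032455 0.2706256443962803
wood/brass 54 [291. 145.] [ 0.767  -0.0921  0.2156] [-0.987   0.1605] -0.032 0.0188 [0.2022 0.2214]
wood/brass 293 [229. 215.] [0.6023 0.0485 0.2241] [-0.9989  0.0463] -0.0404 0.0381 [0.22   0.2282]
wood/brass 1640 [338. 261.] [ 0.4993 -0.1941  0.2159] [0.2437 0.9698] -0.131 0.0924 [0.2035 0.2255]
wood/brass 258 [422. 285.] [ 0.4415 -0.3852  0.2179] [-0.9989 -0.0468] -0.0375 0.0357 [0.2104 0.2233]
scene stool z 0.1998245353322805 x [0.15169036 0.85893039] y [-1.0014405   0.34954509]
red 51 [349.70588235 195.05882353] [0.4717 0.2095 0.2317] [0.4712 0.2094 0.2318]
yel 50 [310.06 181.06] [0.4691 0.0966 0.2317] [0.4691 0.0964 0.2315]
blu 41 [329.85365854 187.46341463] [0.4691 0.1535 0.232 ] [0.4682 0.1531 0.232 ]
lidtop 2295 (0.4268099069595337, -0.4515126049518585) 0.7109614014625549 0.27016257699008134
wood/brass 77 [176. 134.] [ 0.443  -0.3822  0.2168] [-0.9998 -0.0179] -0.0362 0.0374 [0.2096 0.221 ]
wood/brass 663 [217. 162.] [ 0.5045 -0.1818  0.2141] [0.2502 0.9682] -0.1422 0.0837 [0.2034 0.2238]
```

View pics/z.png

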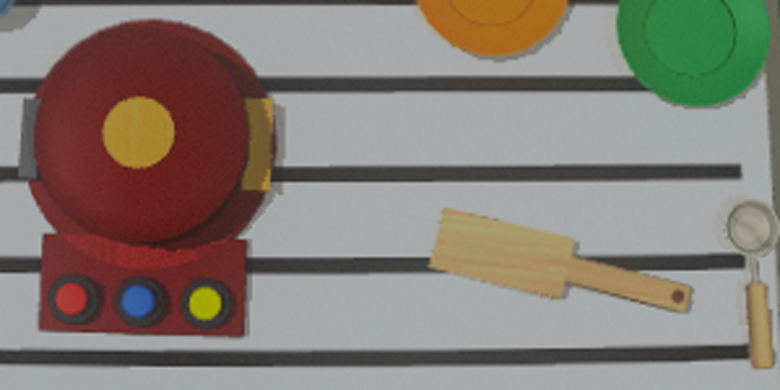

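```bash
cat >> h.py <<'E'
from scipy.spatial.transform import Rotation as Ro
def go(pos,yaw,base=None,yaw0=None):
    "tool-frame shift (mm) and turn (deg) from measured (or given) pose"
    s=sensors.observe(); p=s['eef_pos'] if base is None else np.array(base)
    R=Ro.from_euler('xyz',s['tool_rot'] if yaw0 is None else [np.pi,0,np.radians(yaw0)])
    T=Ro.from_euler('xyz',[np.pi,0,np.radians(yaw)])
    print((R.inv().apply(np.array(pos)-p)*1000).round(1),np.degrees((R.inv()*T).as_rotvec()).round(2))
E
python3 - <<'E'
from h import *
go([.470,.208,.265],76)
print('then from red, yaw 76:'); 
for t in ([.467,.095,.265],[.468,.152,.265],[.4865,-.248,.265]): go(t,76,[.470,.208,.265],76)
E
```

```text
[-370.3 -243.3  -34.2] [-7.000e-02  4.000e-02  8.396e+01]
then from red, yaw 76:
[-110.4   24.4    0. ] [0. 0. 0.]
[-54.8  11.6   0. ] [0. 0. 0.]
[-438.5  126.3    0. ] [0. 0. 0.]
```

Call:
play_rows([
  {"hand": -1, "delta_pos": [0, 0, -35], "delta_rot": [0, 0, 7]},
  {"hand": -1, "delta_pos": [-31, -20, -35], "delta_rot": [0, 0, 14]},
  {"hand": -1, "delta_pos": [-62, -41, -35], "delta_rot": [0, 0, 21]},
  {"hand": -1, "delta_pos": [-93, -61, -35], "delta_rot": [0, 0, 28]},
  {"hand": -1, "delta_pos": [-124, -81, -35], "delta_rot": [0, 0, 35]},
  {"hand": -1, "delta_pos": [-155, -102, -35], "delta_rot": [0, 0, 42]},
  {"hand": -1, "delta_pos": [-186, -122, -35], "delta_rot": [0, 0, 49]},
  {"hand": -1, "delta_pos": [-217, -143, -35], "delta_rot": [0, 0, 56]},
  {"hand": -1, "delta_pos": [-248, -163, -35], "delta_rot": [0, 0, 63]},
  {"hand": -1, "delta_pos": [-279, -183, -35], "delta_rot": [0, 0, 70]},
  {"hand": -1, "delta_pos": [-310, -204, -35], "delta_rot": [0, 0, 77]},
  {"hand": -1, "delta_pos": [-340, -223, -35], "delta_rot": [0, 0, 84]},
])

```text
t: 1.1
eef_pos: [0.4493, 0.2358, 0.2661]
tool_rot: [-3.141, 0.0, 1.32]
force: [0.6, 0.3, 0.6]
opening: 0.0002
grip_force: 0.0
```

```bash
python3 - <<'E'
from h import *
go([.470,.208,.265],76)
E
```

```text
[-21.8  27.    1.1] [-0.01  0.01 -0.4 ]
```

Call:
play_rows([
  {"hand": -1, "delta_pos": [-22, 27, 1], "delta_rot": [0, 0, 0]},
  {"hand": -1, "delta_pos": [-22, 27, 1], "delta_rot": [0, 0, 0]},
  {"hand": -1, "delta_pos": [-22, 27, 20], "delta_rot": [0, 0, 0]},
  {"hand": -1, "delta_pos": [-22, 27, 32], "delta_rot": [0, 0, 0]},
  {"hand": -1, "delta_pos": [-22, 27, 36], "delta_rot": [0, 0, 0]},
  {"hand": -1, "delta_pos": [-22, 27, 39], "delta_rot": [0, 0, 0]},
  {"hand": -1, "delta_pos": [-22, 27, 40], "delta_rot": [0, 0, 0]},
  {"hand": -1, "delta_pos": [-22, 27, 40], "delta_rot": [0, 0, 0]},
])

```text
t: 1.77
eef_pos: [0.4691, 0.21, 0.2268]
tool_rot: [3.141, 0.0, 1.326]
force: [-2.9, -2.2, 4.4]
opening: 0.0002
grip_force: 2.2
```

Call:
play_rows([
  {"hand": -1, "delta_pos": [0, 0, 1.5], "delta_rot": [0, 0, 0]},
  {"hand": -1, "delta_pos": [0, 0, 1.5], "delta_rot": [0, 0, 0]},
  {"hand": -1, "delta_pos": [0, 0, 1.5], "delta_rot": [0, 0, 0]},
])

```text
t: 2.02
eef_pos: [0.4694, 0.2102, 0.226]
tool_rot: [3.141, -0.001, 1.326]
force: [-3.6, -0.9, 8.0]
opening: 0.0001
grip_force: 4.1
```

```bash
python3 - <<'E'
from h import *
f,P=cam('top'); cv2.imwrite('pics/p1.png',cv2.resize(f[190:330,110:290],None,fx=4,fy=4,interpolation=2))
go([.467,.095,.265],76)
E
```

```text
[-112.3   25.6  -39.1] [ 0.04 -0.05 -0.01]
```

View pics/p1.png

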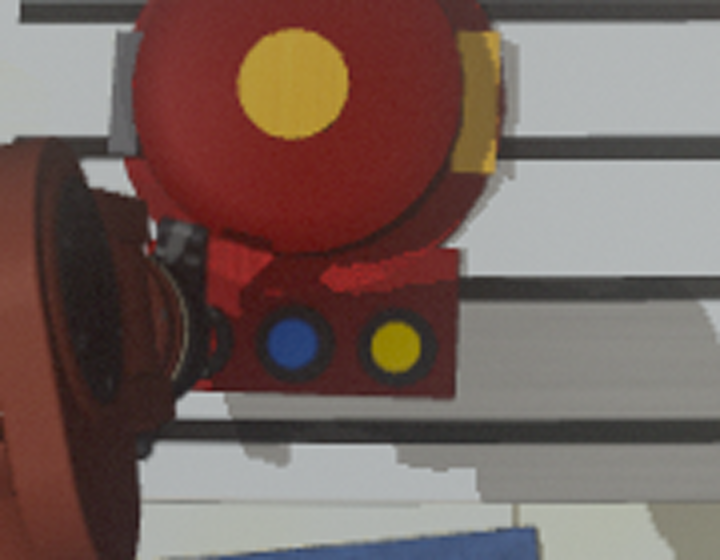

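The gripper covers red at about (190,345), and blue (293,343) and yellow (396,347) are uncovered and still up. The force reached 8 N with z stopped at 0.226, so red is fully down. Next is yellow.

Call:
play_rows([
  {"hand": -1, "delta_pos": [0, 0, -20], "delta_rot": [0, 0, 0]},
  {"hand": -1, "delta_pos": [0, 0, -40], "delta_rot": [0, 0, 0]},
  {"hand": -1, "delta_pos": [-36, 8, -40], "delta_rot": [0, 0, 0]},
  {"hand": -1, "delta_pos": [-72, 16, -40], "delta_rot": [0, 0, 0]},
  {"hand": -1, "delta_pos": [-111, 25, -40], "delta_rot": [0, 0, 0]},
  {"hand": -1, "delta_pos": [-111, 25, -40], "delta_rot": [0, 0, 0]},
  {"hand": -1, "delta_pos": [-111, 25, -20], "delta_rot": [0, 0, 0]},
  {"hand": -1, "delta_pos": [-111, 25, -8], "delta_rot": [0, 0, 0]},
  {"hand": -1, "delta_pos": [-111, 25, -3], "delta_rot": [0, 0, 0]},
  {"hand": -1, "delta_pos": [-111, 25, 0], "delta_rot": [0, 0, 0]},
  {"hand": -1, "delta_pos": [-111, 25, 0.5], "delta_rot": [0, 0, 0]},
  {"hand": -1, "delta_pos": [-111, 25, 0.5], "delta_rot": [0, 0, 0]},
])

```text
t: 3.07
eef_pos: [0.4669, 0.0959, 0.226]
tool_rot: [3.14, 0.001, 1.326]
force: [-3.5, -3.7, 7.1]
opening: 0.0
grip_force: 4.0
```

Yellow is stopped at the same depth. I'll hold briefly, then press blue.

Call:
play_rows([
  {"hand": -1, "delta_pos": [0, 0, 0.3], "delta_rot": [0, 0, 0]},
  {"hand": -1, "delta_pos": [0, 0, -20], "delta_rot": [0, 0, 0]},
  {"hand": -1, "delta_pos": [0, 0, -40], "delta_rot": [0, 0, 0]},
  {"hand": -1, "delta_pos": [28, -6, -40], "delta_rot": [0, 0, 0]},
  {"hand": -1, "delta_pos": [55, -13, -40], "delta_rot": [0, 0, 0]},
  {"hand": -1, "delta_pos": [55, -13, -40], "delta_rot": [0, 0, 0]},
  {"hand": -1, "delta_pos": [55, -13, -20], "delta_rot": [0, 0, 0]},
  {"hand": -1, "delta_pos": [55, -13, -8], "delta_rot": [0, 0, 0]},
  {"hand": -1, "delta_pos": [55, -13, -3], "delta_rot": [0, 0, 0]},
  {"hand": -1, "delta_pos": [55, -13, 0], "delta_rot": [0, 0, 0]},
  {"hand": -1, "delta_pos": [55, -13, 0.3], "delta_rot": [0, 0, 0]},
  {"hand": -1, "delta_pos": [55, -13, 0.3], "delta_rot": [0, 0, 0]},
])

```text
t: 4.07
eef_pos: [0.4673, 0.153, 0.2259]
tool_rot: [3.141, -0.002, 1.326]
force: [-5.3, 3.5, 12.4]
opening: 0.0003
grip_force: 6.3
```

Call:
play_rows([
  {"hand": -1, "delta_pos": [0, 0, 0.3], "delta_rot": [0, 0, 0]},
  {"hand": -1, "delta_pos": [0, 0, -25], "delta_rot": [0, 0, 0]},
  {"hand": 1, "delta_pos": [0, 0, -60], "delta_rot": [0, 0, 0]},
  {"hand": 1, "delta_pos": [-38, 11, -60], "delta_rot": [0, 0, 0]},
  {"hand": 1, "delta_pos": [-76, 22, -60], "delta_rot": [0, 0, 0]},
  {"hand": 1, "delta_pos": [-114, 33, -60], "delta_rot": [0, 0, 0]},
  {"hand": 1, "delta_pos": [-152, 45, -60], "delta_rot": [0, 0, 0]},
  {"hand": 1, "delta_pos": [-190, 56, -60], "delta_rot": [0, 0, 0]},
  {"hand": 1, "delta_pos": [-228, 68, -60], "delta_rot": [0, 0, 0]},
  {"hand": 1, "delta_pos": [-266, 79, -60], "delta_rot": [0, 0, 0]},
  {"hand": 1, "delta_pos": [-304, 91, -60], "delta_rot": [0, 0, 0]},
  {"hand": 1, "delta_pos": [-342, 102, -60], "delta_rot": [0, 0, 0]},
])

```text
t: 5.07
eef_pos: [0.4829, -0.2063, 0.2842]
tool_rot: [3.141, -0.0, 1.325]
force: [0.8, 0.2, -0.3]
opening: 0.0856
grip_force: 0.0
```

```bash
python3 - <<'E'
from h import *
f,P=cam('wrist'); cv2.imwrite('pics/w1.png',f)
hsv=cv2.cvtColor(f,cv2.COLOR_BGR2HSV); H,S,V=[hsv[...,i].astype(int) for i in range(3)]
Z=P[...,2]; m=(Z>.202)&(Z<.23)&(H>8)&(H<25)&(S>60)&(S<190)&(V>80)
k,l,s,ce=cv2.connectedComponentsWithStats(m.astype(np.uint8))
for i in range(1,k):
    if s[i,4]>400:
        q=P[l==i]; w,e=np.linalg.eigh(np.cov(q[:,:2].T)); a=e[:,1]; pr=(q[:,:2]-q[:,:2].mean(0))@a
        print(s[i,4],ce[i].round(),q.mean(0).round(4),a.round(4),pr.min().round(4),pr.max().round(4),np.percentile(q[:,2],[2,98]).round(4))
go([.4865,-.248,.265],76)
E
```

```text
18238 [279. 156.] [ 0.5054 -0.1799  0.2134] [0.2544 0.9671] -0.1457 0.0784 [0.2027 0.2218]
[-33.5  12.4  18.1] [-0.    0.14 -0.3 ]
```

View pics/w1.png

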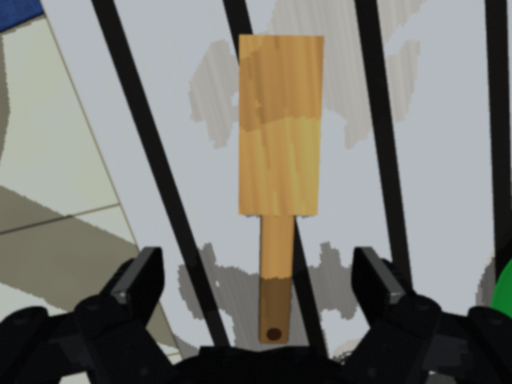

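The wrist view shows the paddle upright in the frame: blade (240–322, 35–215), handle down to (275,340), between the open fingers. Its fitted pose agrees with the other cameras within 2 mm.

Call:
play_rows([
  {"hand": 1, "delta_pos": [-33.5, 13, 0], "delta_rot": [0, 0, 0.6]},
  {"hand": 1, "delta_pos": [-33.5, 13, 30], "delta_rot": [0, 0, 0.6]},
  {"hand": 1, "delta_pos": [-33.5, 13, 60], "delta_rot": [0, 0, 0.6]},
  {"hand": 1, "delta_pos": [-33.5, 13, 75], "delta_rot": [0, 0, 0.6]},
  {"hand": 1, "delta_pos": [-33.5, 13, 81], "delta_rot": [0, 0, 0.6]},
  {"hand": 1, "delta_pos": [-33.5, 13, 81], "delta_rot": [0, 0, 0.6]},
  {"hand": -1, "delta_pos": [-33.5, 13, 81], "delta_rot": [0, 0, 0.6]},
  {"hand": -1, "delta_pos": [-33.5, 13, 81], "delta_rot": [0, 0, 0.6]},
  {"hand": -1, "delta_pos": [-33.5, 13, 81], "delta_rot": [0, 0, 0.6]},
  {"hand": -1, "delta_pos": [-33.5, 13, 81], "delta_rot": [0, 0, 0.6]},
  {"hand": -1, "delta_pos": [-33.5, 13, 81], "delta_rot": [0, 0, 0.6]},
  {"hand": -1, "delta_pos": [-33.5, 13, 81], "delta_rot": [0, 0, 0.6]},
], squeeze=50)

```text
t: 6.12
eef_pos: [0.4884, -0.2399, 0.2039]
tool_rot: [3.14, 0.0, 1.315]
force: [0.4, 0.6, 5.7]
opening: 0.0226
grip_force: 51.3
```

Call:
play_rows([
  {"hand": -1, "delta_pos": [0, 0, -10], "delta_rot": [0, 0, 0]},
  {"hand": -1, "delta_pos": [0, 0, -20], "delta_rot": [0, 0, -3]},
  {"hand": -1, "delta_pos": [0, 0, -20], "delta_rot": [0, 0, -6]},
  {"hand": -1, "delta_pos": [0, 0, -20], "delta_rot": [0, 0, -9]},
  {"hand": -1, "delta_pos": [0, 0, -20], "delta_rot": [0, 0, -12]},
  {"hand": -1, "delta_pos": [0, 0, -20], "delta_rot": [0, 0, -13]},
  {"hand": -1, "delta_pos": [0, 0, -20], "delta_rot": [0, 0, -13]},
])

```text
t: 6.7
eef_pos: [0.488, -0.2396, 0.2233]
tool_rot: [3.142, -0.0, 1.542]
force: [-0.3, -0.2, -0.7]
opening: 0.0229
grip_force: 50.2
```

```bash
cat >> h.py <<'E'
def paddle(n):
    f,P=cam(n); hsv=cv2.cvtColor(f,cv2.COLOR_BGR2HSV); H,S,V=[hsv[...,i].astype(int) for i in range(3)]
    Z=P[...,2]; m=(Z>.202)&(Z<.26)&(H>8)&(H<25)&(S>60)&(S<190)&(V>60)
    k,l,s,ce=cv2.connectedComponentsWithStats(m.astype(np.uint8)); i=1+s[1:,4].argmax()
    q=P[l==i]
    # blade top plane z = z0 + gx*x+gy*y ; direction from blade PCA-independent edges: min area rect
    r=cv2.minAreaRect((q[:,:2]*1000).astype(np.float32)); print(n,s[i,4],ce[i].round(),'rect mm',r)
    return f,P,q
E
python3 - <<'E'
from h import *
s=sensors.observe(); e=s['eef_pos']; print(e,s['tool_rot'],s['force'])
for n in ['wrist','top']:
    f,P,q=paddle(n)
    yaw=s['tool_rot'][2]; tx=np.array([np.cos(yaw),np.sin(yaw)]); ty=np.array([np.sin(yaw),-np.cos(yaw)])
    a=(q[:,:2]-e[:2])@tx; b=(q[:,:2]-e[:2])@ty; 
    print('along max',np.percentile(a,[.5,99.5]))
    bl=(a>.045)&(a<.13); 
    A=np.c_[a[bl],b[bl],np.ones(bl.sum())]; c=np.linalg.lstsq(A,q[bl,2],rcond=None)[0]; print('plane slope along, across, z@tcp',c)
    for lo in np.arange(.045,.13,.02):
        k=(a>lo)&(a<lo+.01); print(round(lo+.005,3),np.percentile(b[k],[1,99]).round(4),np.percentile(b[k],[1,99]).mean().round(4))
    cv2.imwrite(f'pics/{n}2.png',f)
E
```

```text
[ 0.4879759  -0.23963953  0.22332555] [ 3.14156059e+00 -6.20985169e-05  1.54206725e+00] [-0.29092241 -0.21988915 -0.69004212]
wrist 36041 [258. 139.] rect mm ((490.18206787109375, -207.29623413085938), (153.08203125, 54.528465270996094), 88.31517028808594)
along max [-0.04068986  0.10824641]
plane slope along, across, z@tcp [-1.67100013e-01 -2.35920948e-05  2.44880106e-01]
0.05 [-0.0251  0.0277] 0.0013
0.07 [-0.0253  0.0277] 0.0012
0.09 [-0.0252  0.0278] 0.0013
0.11 [-0.0251  0.0276] 0.0012Traceback (most recent call last):
  File "<stdin>", line 11, in <module>
    return _quantile_unchecked(
        a, q, axis, out, overwrite_input, method, keepdims, weights)
    return _ureduce(a,
                    func=_quantile_ureduce_func,
    ...<5 lines>...
                    overwrite_input=overwrite_input,
                    method=method)
    r = func(a, **kwargs)
    result = _quantile(arr,
                       quantiles=q,
    ...<2 lines>...
                       out=out,
                       weights=wgt)
    slices_having_nans = np.isnan(arr[-1, ...])
                                  ~~~^^^^^^^^^
IndexError: index -1 is out of bounds for axis 0 with size 0
```

Call:
play_rows([
  {"hand": -1, "delta_pos": [20, 17, -2], "delta_rot": [0, 0, 0]},
  {"hand": -1, "delta_pos": [40, 34, -2], "delta_rot": [0, 0, 0]},
  {"hand": -1, "delta_pos": [60, 52, -2], "delta_rot": [0, 0, 0]},
  {"hand": -1, "delta_pos": [80, 70, -2], "delta_rot": [0, 0, 0]},
  {"hand": -1, "delta_pos": [100, 88, -2], "delta_rot": [0, 0, 0]},
  {"hand": -1, "delta_pos": [115, 104, -2], "delta_rot": [0, 0, 0]},
  {"hand": -1, "delta_pos": [120, 104, -2], "delta_rot": [0, 0, 0]},
  {"hand": -1, "delta_pos": [120, 104, 0], "delta_rot": [0, 0, 0]},
])

```text
t: 7.42
eef_pos: [0.5958, -0.1214, 0.2231]
tool_rot: [-3.141, -0.0, 1.543]
force: [0.6, -0.5, -2.3]
opening: 0.0226
grip_force: 50.2
```

```bash
python3 - <<'E'
from h import *
s=sensors.observe(); e=s['eef_pos']; print(e,s['tool_rot'])
f,P=cam('scene'); g,Q=cam('top')
cv2.imwrite('pics/pre.png',np.hstack([cv2.resize(f[110:290,160:380],(400,327)),cv2.resize(g[150:310,130:330],(400,327))]))
# brass in top picture
hsv=cv2.cvtColor(g,cv2.COLOR_BGR2HSV); H,S,V=[hsv[...,i].astype(int) for i in range(3)]
m=(Q[...,2]>.2)&(Q[...,2]<.235)&(H>12)&(H<32)&(S>80)&(V>70)&(Q[...,1]>.03)&(Q[...,1]<.09)&(Q[...,0]>.53)&(Q[...,0]<.68)
q=Q[m]; print(m.sum(),cv2.minAreaRect((q[:,:2]*1000).astype(np.float32)),np.percentile(q[:,:2],[1,99],axis=0))
d=(Q[...,2]>.203)&(Q[...,2]<.26)&(H>8)&(H<25)&(S>60)&(V>60)&(Q[...,1]>-.1)&(Q[...,1]<.03)&(Q[...,0]>.53)&(Q[...,0]<.68)
q=Q[d]; print(d.sum(),cv2.minAreaRect((q[:,:2]*1000).astype(np.float32)), np.percentile(q[:,2],[2,98]))
E
```

```text
[ 0.59577607 -0.12136816  0.22308273] [-3.14141282e+00 -2.38982641e-04  1.54310577e+00]
341 ((604.13525390625, 50.17117691040039), (24.44464683532715, 80.39188385009766), 89.23045349121094) [[0.56426198 0.03819874]
 [0.64194176 0.06262748]]
866 ((597.8605346679688, -30.008586883544922), (93.45996856689453, 54.6701774597168), 87.91717529296875) [0.22047416 0.23803981]
```

View pics/pre.png

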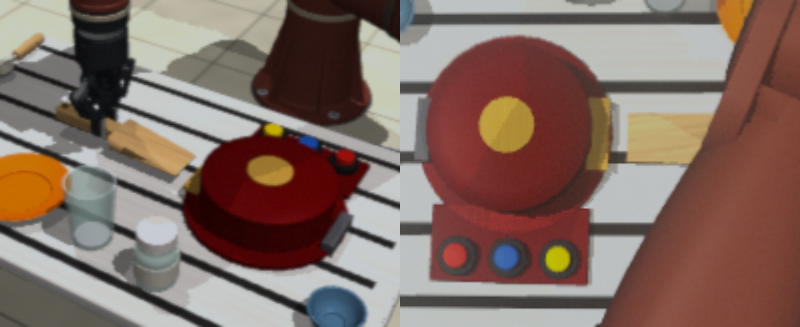

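The left panel shows the paddle held flat and pointing at the lip at (192,180). The right panel shows the blade's thin end at x≈628, facing the lip at x≈605, with all buttons up. It needs about 4 mm of sideways correction before going in.

Call:
play_rows([
  {"hand": -1, "delta_pos": [0, 4, 4], "delta_rot": [0, 0, 0]},
  {"hand": -1, "delta_pos": [0, 4, 7.3], "delta_rot": [0, 0, 0]},
  {"hand": -1, "delta_pos": [0, 4, 7.3], "delta_rot": [0, 0, 0]},
  {"hand": -1, "delta_pos": [8, 4, 7.3], "delta_rot": [0, 0, 0]},
  {"hand": -1, "delta_pos": [16, 4, 7.3], "delta_rot": [0, 0, 0]},
  {"hand": -1, "delta_pos": [24, 4, 7.3], "delta_rot": [0, 0, 0]},
  {"hand": -1, "delta_pos": [32, 4, 7.3], "delta_rot": [0, 0, 0]},
  {"hand": -1, "delta_pos": [40, 4, 7.3], "delta_rot": [0, 0, 0]},
  {"hand": -1, "delta_pos": [40, 4, 7.3], "delta_rot": [0, 0, 0]},
])

```text
t: 8.27
eef_pos: [0.6006, -0.0809, 0.2159]
tool_rot: [3.141, -0.0, 1.544]
force: [0.3, 1.0, -1.1]
opening: 0.023
grip_force: 50.1
```

Call:
play_rows([
  {"hand": -1, "delta_pos": [0, 0, 0.5], "delta_rot": [0, 0, 0]},
  {"hand": -1, "delta_pos": [0, 0, 0.5], "delta_rot": [0, 0, 0]},
  {"hand": -1, "delta_pos": [0, 0, 0.5], "delta_rot": [0, 0, 0]},
])

```text
t: 8.52
eef_pos: [0.6005, -0.083, 0.2151]
tool_rot: [-3.142, -0.0, 1.542]
force: [-0.1, -0.1, -1.1]
opening: 0.0226
grip_force: 50.1
```

Call:
play_rows([
  {"hand": -1, "delta_pos": [0, 0, 0.5], "delta_rot": [0, 0, 0]},
  {"hand": -1, "delta_pos": [0, 0, 0.5], "delta_rot": [0, 0, 0]},
  {"hand": -1, "delta_pos": [0, 0, 0.5], "delta_rot": [0, 0, 0]},
])

```text
t: 8.77
eef_pos: [0.6005, -0.083, 0.2146]
tool_rot: [-3.142, -0.0, 1.542]
force: [0.4, 0.4, -1.0]
opening: 0.023
grip_force: 50.1
```

Call:
play_rows([
  {"hand": -1, "delta_pos": [0, 0, 0.5], "delta_rot": [0, 0, 0]},
  {"hand": -1, "delta_pos": [0, 0, 0.5], "delta_rot": [0, 0, 0]},
  {"hand": -1, "delta_pos": [0, 0, 0.5], "delta_rot": [0, 0, 0]},
])

```text
t: 9.02
eef_pos: [0.6005, -0.0829, 0.2142]
tool_rot: [3.142, -0.0, 1.542]
force: [0.9, 0.3, -0.3]
opening: 0.0229
grip_force: 50.1
```

Contact has begun: the paddle's weight is coming off the wrist. Now I'll push in slowly.

Call:
play_rows([
  {"hand": -1, "delta_pos": [4, 0, 0], "delta_rot": [0, 0, 0]},
  {"hand": -1, "delta_pos": [8, 0, 0], "delta_rot": [0, 0, 0]},
  {"hand": -1, "delta_pos": [12, 0, 0], "delta_rot": [0, 0, 0]},
  {"hand": -1, "delta_pos": [16, 0, 0], "delta_rot": [0, 0, 0]},
  {"hand": -1, "delta_pos": [20, 0, 0], "delta_rot": [0, 0, 0]},
  {"hand": -1, "delta_pos": [24, 0, 0], "delta_rot": [0, 0, 0]},
  {"hand": -1, "delta_pos": [28, 0, 0], "delta_rot": [0, 0, 0]},
  {"hand": -1, "delta_pos": [32, 0, 0], "delta_rot": [0, 0, 0]},
  {"hand": -1, "delta_pos": [36, 0, 0], "delta_rot": [0, 0, 0]},
  {"hand": -1, "delta_pos": [39, 0, 0], "delta_rot": [0, 0, 0]},
  {"hand": -1, "delta_pos": [40, 0, 0], "delta_rot": [0, 0, 0]},
  {"hand": -1, "delta_pos": [40, 0, 0], "delta_rot": [0, 0, 0]},
])

```text
t: 10.02
eef_pos: [0.6017, -0.0422, 0.2141]
tool_rot: [-3.142, -0.001, 1.543]
force: [0.9, 1.6, -2.7]
opening: 0.023
grip_force: 50.0
```

```bash
cat >> h.py <<'E'
def lid(n='scene'):
    f,P=cam(n); 
    m=(P[...,2]>.262)&(P[...,2]<.30)&(np.hypot(P[...,0]-.605,P[...,1]-.148)<.075)&(f[...,2]>f[...,0]+25)
    q=P[m]; A=np.c_[q[:,0]-.605,q[:,1]-.148,np.ones(len(q))]; c=np.linalg.lstsq(A,q[:,2],rcond=None)[0]
    for _ in range(3):
        r=abs(A@c-q[:,2])<.003; c=np.linalg.lstsq(A[r],q[r,2],rcond=None)[0]
    return f,P,c,r.sum()
E
python3 - <<'E'
from h import *
import h
s=sensors.observe(); print(s['eef_pos'],s['force'])
for n in ['scene','top']:
    f,P,c,k=lid(n); print(n,c,k,'rise mm',-c[1]*202)
    d=np.load(n+'0.npz'); h.cam=lambda n:(d['f'],d['P']); print('  start',lid(n)[2]); 
    from importlib import reload; reload(h); from h import *
    cv2.imwrite(f'pics/{n}3.png',f)
E
```

```text
[ 0.60165275 -0.04221597  0.21412776] [ 0.93380516  1.55566779 -2.71975757]
scene [-0.00151228 -0.02322947  0.27271079] 1886 rise mm 4.692352386646861
  start [-0.00353087 -0.00037608  0.27043748]
top [ 0.00104273 -0.02736156  0.27304599] 3044 rise mm 5.527034532775332
  start [ 0.00522363 -0.00408752  0.27104107]
```

The lid has lifted about 4.6 mm. Pushing 16 mm more.

Call:
play_rows([
  {"hand": -1, "delta_pos": [3, 0, 0], "delta_rot": [0, 0, 0]},
  {"hand": -1, "delta_pos": [6, 0, 0], "delta_rot": [0, 0, 0]},
  {"hand": -1, "delta_pos": [9, 0, 0], "delta_rot": [0, 0, 0]},
  {"hand": -1, "delta_pos": [12, 0, 0], "delta_rot": [0, 0, 0]},
  {"hand": -1, "delta_pos": [15, 0, 0], "delta_rot": [0, 0, 0]},
  {"hand": -1, "delta_pos": [16, 0, 0], "delta_rot": [0, 0, 0]},
  {"hand": -1, "delta_pos": [16, 0, 0], "delta_rot": [0, 0, 0]},
  {"hand": -1, "delta_pos": [16, 0, 0], "delta_rot": [0, 0, 0]},
  {"hand": -1, "delta_pos": [16, 0, 0], "delta_rot": [0, 0, 0]},
  {"hand": -1, "delta_pos": [16, 0, 0], "delta_rot": [0, 0, 0]},
])

```text
t: 10.95
eef_pos: [0.6021, -0.0266, 0.2141]
tool_rot: [-3.141, -0.001, 1.542]
force: [-0.2, 1.1, -2.2]
opening: 0.0231
grip_force: 50.0
```

```bash
python3 - <<'E'
from h import *
s=sensors.observe(); print(s['eef_pos'],s['tool_rot'],s['force'],s['grip_force'],abs(s['joint_velocities']).max())
ref=dict(scene=(-.00038,.27044),top=(-.00409,.27104))
for n in ['scene','top']:
    f,P,c,k=lid(n); print(n,'rise mm',-(c[1]-ref[n][0])*202,2*(c[2]-ref[n][1])*1e3)
    if n=='scene': a=f
cv2.imwrite('pics/fin.png',np.hstack([cv2.resize(a[110:290,160:380],(400,327)),cv2.resize(f[150:310,130:330],(400,327))]))
f,P=cam('wrist'); Z=P[...,2]; hsv=cv2.cvtColor(f,cv2.COLOR_BGR2HSV)
m=(Z>.212)&(Z<.24)&(hsv[...,0]>8)&(hsv[...,0]<25)&(hsv[...,1]>60)&(hsv[...,1]<190)&(P[...,1]>-.005)&(P[...,1]<.03)&(abs(P[...,0]-.602)<.025)
q=P[m]; print(m.sum(),np.linalg.lstsq(np.c_[q[:,:2],np.ones(len(q))],q[:,2],rcond=None)[0])
E
```

```text
[ 0.60207069 -0.02664175  0.21411531] [-3.14147701e+00 -5.36320261e-04  1.54228091e+00] [-0.2195561   1.08554778 -2.21669982] 50.0129359960556 0.0018796605420358407
scene rise mm 6.8816879465041225 6.866019426219228
top rise mm 6.783091871709047 6.580065849358108
9656 [-0.00371611 -0.16152007  0.23325002]
```

View pics/fin.png

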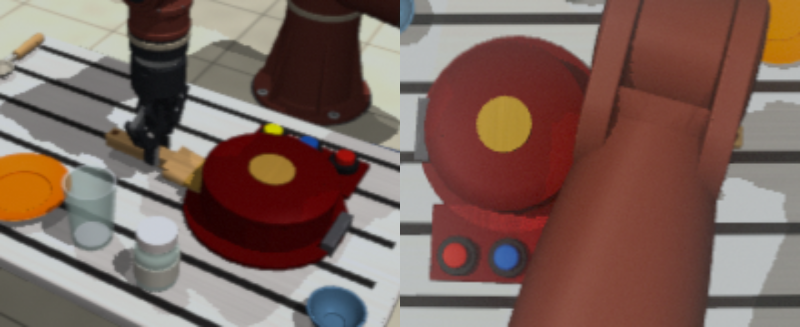

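The left panel shows the blade under the lip at about (197,180), the gripper clear of the lid and the other objects in place. The lip is up about 6.8 mm, the paddle is flat and everything is at rest.

```bash
python3 -c "
from station import bot; print(bot.hand_in())"
```

```text
the job is handed in; nothing more can be done
None
```

I pressed red, yellow and blue fully down in order, then slid the gripped paddle flat under the lip; by camera the lid rests on it about 6.8 mm up, and I handed the job in at about 11 s (no verdict was returned).

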